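# Find and mark the high spot of a mahjong-table drive wheel

## Robot

A 6-joint arm with a two-finger parallel gripper is mounted at the origin on the work surface. World frame = base frame: x ahead of the robot, y to its left, z up, the work surface at z = 0. Lengths are in mm, angles in rad, forces in N, time in s.
With the tool pointing down it reaches from about 350 to 875 mm from the base axis. Payload 4.2 kg.
Tool frame: the origin (TCP) lies midway between the tips of the shut fingers; the grasp point (between the pads) lies 19 mm behind it (arm.hold_point_z is the distance from the TCP to the grasp point, in mm); z points along the fingers, y is the line along which they close (so a half turn about z gives the same grasp; the last joint's range is limited). The gripper opens to 85 mm and grips with 20 to 120 N. Pads are 22 mm wide; open, the fingers measure 114 mm over their backs; the gripper's body (76 mm by 85 mm) begins 54 mm behind the grasp point. The pads swing forward as they close: fully open they stand 13 mm farther back than shut.
Start: joints at [1.552, 0.385, 0.008, 0, -1.194, -0.259], TCP at [171.368, 601.026, 231.312] pointing down, gripper open.
Joint ranges: [-3.14, 3.14], [-1.21, 2.06], [-1.07, 1.41], [-3.16, 2.05], [-2.99, -0.16], [-3.1, 3.1]. Speed limits (rad/s): [2.79, 2.79, 3.14, 3.14, 3.14, 3.14].

## Interface

Orientations are given as a unit quaternion [x, y, z, w].
In Python, from bench import arm, vision gives the robot as it stands. The module is installed in compiled form; this text tells all that it offers.
- The arm moves only by the tool servo_tool, never from a script. Its argument "plan" is a list of rows, each a list of 7 numbers: the shift along the world's x, y, z each as a share of 300 mm, from -1 to 1, then the turn, a rotation vector about the world's x, y, z each as a share of 2 rad, from -1 to 1, then the opening, from 0 (shut) to 1 (fully open). A call has 1 to 20 rows; each row shifts and turns the commanded pose from where the row before left it; what a row does not reach is not made up. A row lasts 1/8 s, in which the tool goes at most 62.5 mm and 10.7 degrees, less where a joint would pass 70% of its speed; a pose out of reach is approached as far as the arm can. A call with a number of a shift or a turn outside -1 to 1 is refused whole. A call with a gripper value outside its range is refused whole. The fingers move at their own pace and stop on an object; the grip force is fixed at half the most. Time passes only in rows, so rows that do not move let the fingers close. It gives the time, the measured TCP pose, the force, the opening and the grip force at its end, in the units of the state.
- arm.read_state(): the state, without advancing time (a new reading comes with each control period).
- vision.get_image(name): name is "scene" or "top" or "wrist"; returns a dict with "image" (420x560x3 uint8, red, green, blue), "z_map" (420x560 float32, mm along the optical axis (not along the pixel's ray), 0 where there is no reading), "K" (3x3 intrinsics, pixels), "world_to_cam" (4x4, takes a point from world to camera coordinates); the wrist camera has in their place "mount" (4x4, takes a point from camera to tool coordinates, whose origin is the TCP and whose axes are the flange's). Camera axes: x right, y down, z forward; pixel columns grow to the right and rows downward; lengths in mm; the calibration is good to about 2 mm. A picture is of the moment at which its call begins: read the wrist's pose just before it.
- arm.job_done(): hands the job in; it is judged then, once.
The state is a dict: "clock": time; "joints": joint angles; "joint_vel": joint speeds; "joint_efforts": joint torques, N m; "position": TCP position; "ee_rot": TCP orientation; "contact_force": force on the tool from outside, world axes, zero at the start; "wrist_torque": the same for the moment, N m; "gripper_width": finger opening in mm; "grasp_force": force on a finger pad.
Only numpy, scipy, OpenCV 4.12 (cv2) and the standard library are available. Lean on these libraries where they do the work, as an engineer would, in place of code of your own. Each camera call takes 0.05 s, during which the arm holds its last target. There are 200 camera calls.

## Task

The rubber-tyred drive wheel out of the mahjong table is on the truing stand and has one high spot. Turn it slowly by its black knob, without forcing it, until the high spot bears squarely on the sprung pointer and leave it stopped there; then lay the mahjong tile flat on top of the wheel, near the rim right in front of the pointer, to mark the spot, and let go. Keep off the pointer and leave the other things on the sideboard alone.

Things in the scene. Friction and masses are not known exactly. Their poses are not given: they have to be found in the camera images.
- stand: Grey steel truing stand fixed to the sideboard: base plate 250 x 190 x 14 mm, a vertical spindle in it carrying the wheel level. Origin on the table surface under the spindle axis; +z up, +x horizontally from the spindle towards the pointer. Everything of the stand and pointer lies below the wheel's top face.
- axle (a point): Point on the spindle axis at the height of the wheel's flat top face (80 mm above the table). A hub nut 28 mm across stands 6 mm above the face. The wheel turns on the spindle with light friction (0.03 N m, plus 0.05 N m per rad/s) and stays where it is left; it can turn more than a full turn either way from its start.
- wheel: Wheel: flat aluminium disc 168 mm across, top face 80 mm above the table, on a black rubber tyre of 180 mm. Origin on the spindle axis at table height, z up, +x towards the knob. One smooth high spot on the tyre, crest 5 mm proud, fades out 0.34 rad either side; it lies at an unknown angle 1.3 to 3.6 rad clockwise (from above) of the knob, at first over 0.7 rad off the pointer.
- handle (a point): Centre of the crank knob: an upright black plastic knob, 18 mm in diameter, 38 mm tall, standing on the wheel 60 mm from the spindle axis and spinning freely on its own pin. The point is 21 mm above the wheel's top face; the knob reaches from 2 to 40 mm above that face.
- gauge: The pointer: grey block with brass guides on the stand, 115 to 149 mm from the spindle axis along the stand's +x, 76 mm tall, with a brass finger that points at the tyre and slides back against a spring of 6 N/mm, rubbing with friction about 0.2. Turned onto it, the high spot resists with up to 5 to 9 N at the knob before the crest; beyond it the wheel eases or pushes on. Axes as the stand's.
- pointer (a point): The finger's round steel tip (8 mm) at rest, 90 mm from the spindle axis, 64 mm above the table, 0.3 mm clear of the round part of the tyre. Only the high spot touches it; the rubber gives a little. It is pressed hardest, about 20 N and pushed back 3.4 mm, when the crest is exactly at it (about 17.5 N at 0.12 rad off, 13 N at 0.2 rad off).
- mark (a point): Point on the wheel's top face level, fixed to the stand, 62 mm from the spindle axis towards the pointer: where the middle of the tile's underside belongs.
- tile: A blank mahjong tile lying flat, ivory below and bamboo-coloured back up: 36 mm (its x) by 26 mm (its y) by 20 mm tall, 30 g, loose on the sideboard. Origin at the centre of its underside.
- chips: Bystander: stack of green plastic betting chips, 40 mm in diameter, 28 mm tall, origin at the centre of its underside.
- mug: Bystander: white enamel mug, 80 mm in diameter, 85 mm tall, origin at the centre of its underside.
Things that resemble listed ones, but are neither listed nor needed, are in the scene too. Of the things that look like the tile, take the one that is nearest to the robot's base at the start.

How it is judged (in metres and radians):
On the way, in this order (a step that is already met when the one before it is completed fails the run):
1. the wheel is stopped with its high spot bearing on the pointer (pressing it with more than 16.5 N) (contact force between wheel and gauge above 16.5 N and angular speed of wheel below 0.06 rad/s and distance between tile and mark above 0.1 m), for 0.3 s.
2. the tile is laid flat on the wheel in front of the pointer (horizontal distance between tile and mark below 0.015 m and contact force between tile and wheel above 0.1 N and contact force between the fingers and tile below 0.05 N), for 0.2 s.
At the end, for the whole second after the job is handed in: The wheel stands still with its high spot on the pointer, pressing it with more than 16.5 N (crest within about 0.14 rad of the pointer); the tile lies flat (within 0.1 rad), back up, at rest on top of the wheel with its centre within 15 mm of the mark in front of the pointer; nothing is held (contact force between wheel and gauge above 16.5 N and angular speed of wheel below 0.05 rad/s and horizontal distance between tile and mark below 0.015 m and z of tile in the frame of mark between -0.003 and 0.004 m and angle between tile's own z axis and vertical below 0.1 rad and linear speed of tile below 0.02 m/s and contact force between the arm and tile below 0.05 N); the robot touches nothing.
It fails at once if the wheel is spun fast (over 3 rad/s) (angular speed of wheel above 3 rad/s).
It fails at once if the wheel or its knob is forced (over 40 N from the robot) (contact force between the arm and wheel above 40 N).
It fails at once if the robot touches the pointer (contact force between the arm and gauge above 2 N).
It fails at once if the chips or the mug are disturbed (over 20 mm) (distance of any of chips, mug from where it was at the start of the episode above 0.02 m).
It also fails if it takes over 72 s, if anything falls off the work surface, if the arm or the gripper's body presses on something with over 40 N, if the wrist force passes 120 N, or if a joint passes its speed limit or range.

## Working session

There is one attempt and no reset: what is moved stays moved. The work goes in short steps, Python scripts to look and compute and a tool call to move; the robot and the scene stay as the last step left them, time stands still between calls to the robot, and variables do not carry over. Pictures are saved under pics/ and viewed, at most 10 in all, crops included, and the job is handed in when it is done.

Besides the shell and the picture viewer there is one more tool, called after "Request:" as name(argument=value, ...), one argument or row to a line, values as JSON. servo_tool: Moves the arm, as the interface text tells. Its arguments: {"type":"object","properties":{"plan":{"type":"array"}},"required":["plan"]}

```bash
mkdir -p pics
python3 - <<'E'
from bench import arm, vision
import cv2, numpy as np, pickle
s=arm.read_state(); print(s, arm.hold_point_z)
d={}
for n in ("scene","top"):
    g=vision.get_image(n); d[n]=g; cv2.imwrite(f"pics/{n}0.png",g["image"][...,::-1]); print(n,g["K"],g["world_to_cam"])
pickle.dump(d,open("d0.pkl","wb"))
E
```

```text
{'clock': 0.0, 'joints': array([ 1.55157587e+00,  3.85561029e-01,  6.63163288e-03, -5.26576641e-04,
       -1.19398016e+00, -2.58612209e-01]), 'joint_vel': array([-0.00131251, -0.00168895,  0.00123693, -0.00021053,  0.00143579,
       -0.00043976]), 'joint_efforts': array([ 1.56611291e-04, -3.92290020e+01,  1.88393390e+01,  4.18633461e+00,
       -4.62568642e-03,  5.26199585e-06]), 'position': array([171.22672544, 600.48490755, 230.21705328]), 'ee_rot': array([ 9.90352595e-01, -1.38566090e-01, -1.16792351e-04,  1.07827445e-03]), 'contact_force': array([ 0.42339672, -1.0989367 , -0.07815199]), 'wrist_torque': array([ 0.01613292, -0.00277497,  0.00840292]), 'grasp_force': 0.0, 'gripper_width': 85.48267798771926} 18.700000000000003
scene [[413.49577136   0.         281.29516074]
 [  0.         413.49577136 213.6081719 ]
 [  0.           0.           1.        ]] [[-4.60927984e-01  8.87437230e-01  7.46002137e-04  2.89369799e+02]
 [ 5.03990428e-01  2.62460424e-01 -8.22865830e-01 -1.72497685e+02]
 [-7.30437569e-01 -3.78905911e-01 -5.68235223e-01  1.36343921e+03]
 [ 0.00000000e+00  0.00000000e+00  0.00000000e+00  1.00000000e+00]]
top [[413.69466659   0.         283.68074325]
 [  0.         413.69466659 209.19138596]
 [  0.           0.           1.        ]] [[ 2.43805331e-02 -9.99700344e-01  2.19373140e-03 -3.87139419e+01]
 [-9.96681399e-01 -2.44772670e-02 -7.76340930e-02  5.50463710e+02]
 [ 7.76645260e-02 -2.93690709e-04 -9.96979506e-01  8.52117667e+02]
 [ 0.00000000e+00  0.00000000e+00  0.00000000e+00  1.00000000e+00]]
```

View pics/top0.png

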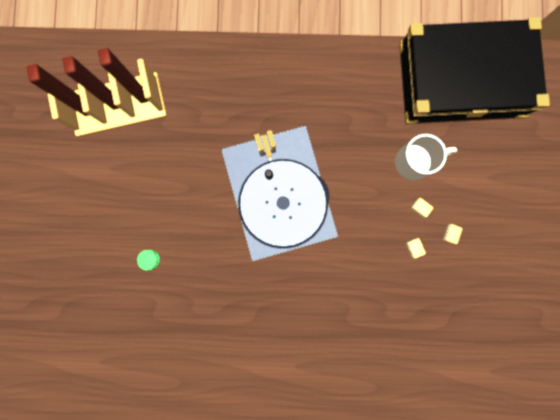

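View pics/scene0.png

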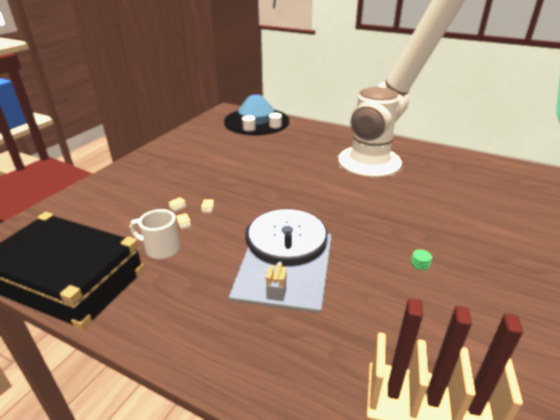

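The top view shows the wheel at (283,203), the knob at (268,174) and the pointer at (265,148). The three tile-like pieces are at (423,208), (453,234) and (417,248). Next I measure them.

```bash
cat > h.py <<'E'
import numpy as np, cv2
def ray(g,uv,z):
    K,T=g["K"],g["world_to_cam"]; R,t=T[:3,:3],T[:3,3]
    uv=np.atleast_2d(np.asarray(uv,float))
    d=(np.c_[uv,np.ones(len(uv))]@np.linalg.inv(K).T)@R; c=-R.T@t
    return c+d*((z-c[2])/d[:,2])[:,None]
def blobs(m,amin=30):
    n,l,st,c=cv2.connectedComponentsWithStats(m.astype(np.uint8))
    return [(c[i],st[i,4],l==i) for i in range(1,n) if st[i,4]>=amin]
E
python3 - <<'E'
import pickle; from h import *
d=pickle.load(open("d0.pkl","rb")); g=d["top"]; im=g["image"]
hsv=cv2.cvtColor(im,cv2.COLOR_RGB2HSV)
# wheel disc: bright unsaturated
m=(hsv[...,1]<40)&(hsv[...,2]>170)
for c,a,l in blobs(m,300): print("bright",c,a,l.nonzero()[0].min())
b=[l for c,a,l in blobs(m,2000)][0]
cnt=max(cv2.findContours(b.astype(np.uint8),0,1)[0],key=len)
P=ray(g,cnt[:,0]+0.0,80)[:,:2]; (c0,r)=cv2.minEnclosingCircle(P.astype(np.float32)); 
A=np.c_[2*P,np.ones(len(P))]; s=np.linalg.lstsq(A,(P**2).sum(1),rcond=None)[0]; cen=s[:2]; R=np.sqrt(s[2]+cen@cen)
print("axle",cen,R,"minenc",c0,r)
# knob top
m=(im.max(2)<45); 
for c,a,l in blobs(m,15):
    if 240<c[0]<330 and 140<c[1]<260: print("dark",c,a,ray(g,c,120), np.round(ray(g,c,80)[0]))
m=(hsv[...,0]>15)&(hsv[...,0]<35)&(hsv[...,1]>60)&(hsv[...,2]>150)
for c,a,l in blobs(m,15):
    ys,xs=l.nonzero(); print("yel",c,a,np.round(ray(g,c,20)[0],1),np.hypot(*ray(g,c,20)[0,:2]).round(),cv2.minAreaRect(np.c_[xs,ys].astype(np.float32)))
m=(hsv[...,0]>50)&(hsv[...,0]<75)&(hsv[...,1]>120)
for c,a,l in blobs(m): print("chips",c,ray(g,c,28))
# depth in wheel
print("depth-z wheel", g["z_map"][215,300], g["z_map"][248,417], g["z_map"][174,268])
# plate: bluish grey
m=(hsv[...,0]>95)&(hsv[...,0]<130)&(hsv[...,1]>30)&(hsv[...,2]>90)
pts=np.concatenate([np.c_[l.nonzero()[::-1]] for c,a,l in blobs(m,200)]).astype(np.float32)
Q=ray(g,pts,14)[:,:2].astype(np.float32); r=cv2.minAreaRect(Q); print("plate",r,cv2.boxPoints(r).round())
crop=cv2.resize(im[120:275,210:350],None,fx=3.8,fy=3.8,interpolation=cv2.INTER_CUBIC); 
t=cv2.resize(im[190:265,400:475],(260,260),interpolation=cv2.INTER_CUBIC); crop=np.hstack([crop,np.vstack([t,np.zeros((crop.shape[0]-260,260,3),np.uint8)])])
cv2.imwrite("pics/c1.png",crop[...,::-1]); print(crop.shape)
E
```

```text
bright [277.2062212  152.34158986] 1736 127
bright [424.08788853 155.2926045 ] 933 134
bright [282.87361941 203.33061742] 5523 161
bright [290.77641278 240.502457  ] 814 207
axle [559.60499108 -22.95333647] 83.69667534372607 minenc (559.7544555664062, -23.119834899902344) 84.7614517211914
yel [38.11724138 13.11724138] 435 [969.3 523.7  20. ] 1102.0 ((38.5, 12.5), (25.0, 21.0), 90.0)
yel [78.02669903 13.16262136] 412 [971.5 436.3  20. ] 1065.0 ((77.78050231933594, 12.97561264038086), (17.00645637512207, 27.607885360717773), 6.340191841125488)
yel [90.81506849 14.2739726 ] 146 [969.7 408.1  20. ] 1052.0 ((90.4723129272461, 12.99846076965332), (6.37905216217041, 26.34825897216797), 3.1798300743103027)
yel [127.01351351   6.67567568] 74 [989.1 329.7  20. ] 1043.0 ((126.94230651855469, 7.7884626388549805), (7.2562971115112305, 17.258220672607422), 11.309932708740234)
yel [181.58823529   3.47058824] 17 [999.5 210.3  20. ] 1021.0 ((182.0, 3.5), (2.0, 7.0), 0.0)
yel [189.75949367  15.46835443] 395 [972.5 191.2  20. ] 991.0 ((188.92893981933594, 14.494924545288086), (16.03058624267578, 30.066
[... 2302 characters left out ...]
9.400001525878906, 14.800000190734863), 36.869895935058594)
yel [452.46385542 233.57228916] 166 [ 508.6 -382.1   20. ] 636.0 ((452.7500305175781, 233.25001525878906), (15.495159149169922, 18.973661422729492), 18.434947967529297)
yel [415.38518519 247.91851852] 135 [ 476.6 -303.9   20. ] 565.0 ((415.7784118652344, 247.87631225585938), (19.291580200195312, 15.331727027893066), 66.03751373291016)
chips [155.1641791  259.49253731] [[439.54740014 238.76161011  28.        ]]
depth-z wheel 814.15564 868.59106 779.96234
plate ((588.88134765625, -15.620071411132812), (243.84397888183594, 187.6077880859375), 17.269365310668945) [[ 445.   38.]
 [ 500. -141.]
 [ 733.  -69.]
 [ 677.  110.]]
(589, 792, 3)
```

View pics/c1.png

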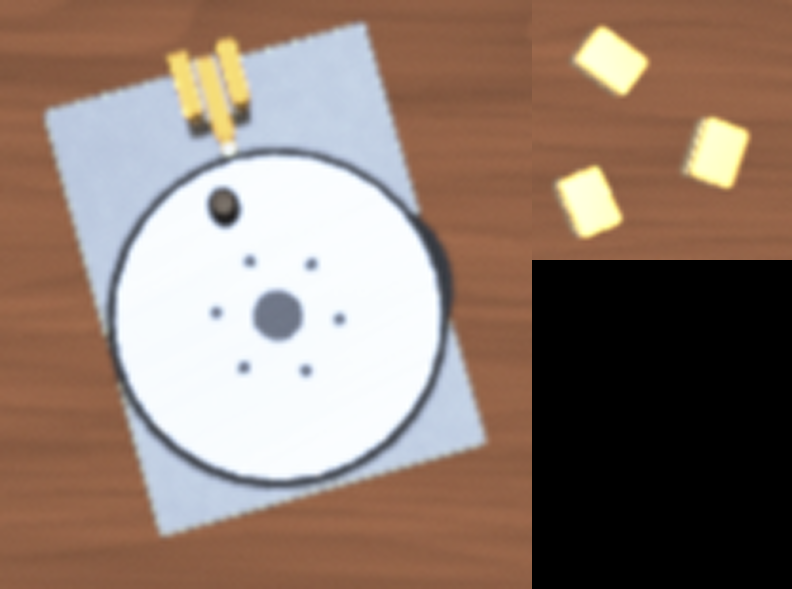

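The crop shows three candidate tiles, at top-image pixels (422,208), (452,234) and (416,248). The (416,248) one is nearest the base, at 565 mm against 636 and 646 mm, so it is the tile. The high spot shows as a dark bulge at crop (447,262), to the right of the wheel. The pointer tip is at crop (230,150).

```bash
cat >> h.py <<'E'
def bump(g,cen,zt=74,thr=100):
    im=g["image"].max(2); out=[]
    K,T=g["K"],g["world_to_cam"]
    for th in np.arange(-180,180,2.):
        a=np.radians(th); rr=np.arange(80,102,.5)
        P=np.c_[cen[0]+rr*np.cos(a),cen[1]+rr*np.sin(a),np.full(len(rr),zt),np.ones(len(rr))]@T.T
        u=P[:,:3]@K.T; u=u[:,:2]/u[:,2:]
        v=cv2.remap(im.astype(np.float32),u[:,0].astype(np.float32)[None],u[:,1].astype(np.float32)[None],1)[0]
        dk=rr[v<thr]; out.append((th,dk.max() if len(dk) else 0))
    return np.array(out)
E
python3 - <<'E'
import pickle; from h import *
d=pickle.load(open("d0.pkl","rb")); g=d["top"]; im=g["image"]
cen=np.array([559.6,-23.0])
o=bump(g,cen); s=(o[:,0]>-115)&(o[:,0]<-30); print(o[s].tolist())
# tile & knob & tip
roi=np.zeros(im.shape[:2],bool); roi[225:270,395:435]=1
m=roi&(im[...,1]>130); ys,xs=m.nonzero(); c=np.array([xs.mean(),ys.mean()]); P=ray(g,np.c_[xs,ys],20)[:,:2].astype(np.float32); print("tile",ray(g,c,20),cv2.minAreaRect(P))
roi[:]=0; roi[163:185,257:280]=1; m=roi&(im.max(2)<110); ys,xs=m.nonzero(); print("knob",xs.mean(),ys.mean(),xs.min(),xs.max(),ys.min(),ys.max(),[ (ray(g,[[xs.mean(),ys.mean()]],z)[0,:2]-cen).round(1).tolist() for z in(82,101,120)])
hsv=cv2.cvtColor(im,cv2.COLOR_RGB2HSV)
for uv in [(265,146),(263,139),(267,158.5)]:
  p=ray(g,[uv],68)[0,:2]-cen; print(uv,p,np.hypot(*p),np.degrees(np.arctan2(p[1],p[0])))
# mask of knob in scene view
s=d["scene"]; h=s["image"][220:255,270:310].max(2); ys,xs=(h<60).nonzero(); print("scene knob",xs.mean()+270,ys.mean()+220, xs.min()+270,xs.max()+270,ys.min()+220,ys.max()+220,[ray(s,[[288,y]],z).round(1).tolist() for y,z in((234,120),(240,101),(248,82))])
E
```

```text
[[-114.0, 0.0], [-112.0, 0.0], [-110.0, 0.0], [-108.0, 0.0], [-106.0, 0.0], [-104.0, 0.0], [-102.0, 0.0], [-100.0, 0.0], [-98.0, 0.0], [-96.0, 0.0], [-94.0, 0.0], [-92.0, 0.0], [-90.0, 88.5], [-88.0, 89.5], [-86.0, 90.5], [-84.0, 91.0], [-82.0, 92.0], [-80.0, 92.5], [-78.0, 92.5], [-76.0, 93.0], [-74.0, 93.5], [-72.0, 93.5], [-70.0, 94.0], [-68.0, 93.5], [-66.0, 93.5], [-64.0, 93.0], [-62.0, 93.0], [-60.0, 93.0], [-58.0, 92.0], [-56.0, 91.5], [-54.0, 91.0], [-52.0, 88.5], [-50.0, 0.0], [-48.0, 0.0], [-46.0, 0.0], [-44.0, 0.0], [-42.0, 0.0], [-40.0, 0.0], [-38.0, 0.0], [-36.0, 0.0], [-34.0, 0.0], [-32.0, 0.0]]
tile [[ 476.44756574 -304.98327853   20.        ]] ((476.49371337890625, -304.84661865234375), (40.5317268371582, 32.29764938354492), 23.412254333496094)
knob 268.5365853658537 174.34146341463415 265 272 170 178 [[55.3, 29.4], [52.2, 28.7], [49.1, 27.9]]
(265, 146) [115.25003774  38.67642199] 121.56659416959126 18.551086560124226
(263, 139) [129.53458165  43.12657345] 136.52512289086695 18.41439687451509
(267, 158.5) [89.75697404 33.92852935] 95.95550787756238 20.70681173282151
scene knob 287.5348837209302 240.88372093023256 286 289 236 246 [[[615.8, 9.1, 120.0]], [[611.8, 7.3, 101.0]], [[614.3, 8.7, 82.0]]]
```

Measurements:

| Item | Position or angle |
|---|---|
| Axle | (559.6, −23), disc radius 83.7 mm (84 expected) |
| Knob | 29°, 59.6 mm from the axle (60 expected) |
| High-spot crest | −71° |
| Pointer | about 17.4° |

The crest is 100° clockwise of the knob, so the wheel needs about +88° counter-clockwise. I'll cage the knob loosely between the fingers rather than grip it.

Request:
servo_tool(
  plan=[
    [0.0918, -0.1238, -0.015, 0, 0, -0.0738, 0.4],
    [0.0918, -0.1238, -0.015, 0, 0, -0.0738, 0.4],
    [0.0918, -0.1238, -0.015, 0, 0, -0.0738, 0.4],
    [0.0918, -0.1238, -0.015, 0, 0, -0.0738, 0.4],
    [0.0918, -0.1238, -0.015, 0, 0, -0.0738, 0.4],
    [0.0918, -0.1238, -0.015, 0, 0, -0.0738, 0.4],
    [0.0918, -0.1238, -0.015, 0, 0, -0.0738, 0.4],
    [0.0918, -0.1238, -0.015, 0, 0, -0.0738, 0.4],
    [0.0918, -0.1238, -0.015, 0, 0, -0.0738, 0.4],
    [0.0918, -0.1238, -0.015, 0, 0, -0.0738, 0.4],
    [0.0918, -0.1238, -0.015, 0, 0, -0.0738, 0.4],
    [0.0918, -0.1238, -0.015, 0, 0, -0.0738, 0.4],
    [0.0918, -0.1238, -0.015, 0, 0, -0.0738, 0.4],
    [0.0918, -0.1238, -0.015, 0, 0, -0.0738, 0.4],
    [0.0918, -0.1238, -0.015, 0, 0, -0.0738, 0.4],
    [0.0918, -0.1238, -0.015, 0, 0, -0.0738, 0.4],
    [0, 0, 0, 0, 0, 0, 0.4],
    [0, 0, 0, 0, 0, 0, 0.4],
  ],
)

```text
clock: 2.35
position: [611.4, 6.8, 158.7]
ee_rot: [-0.249, 0.969, 0.0, -0.001]
contact_force: [-0.6, 0.2, 0.6]
gripper_width: 34.4
grasp_force: 0.0
```

```bash
cat >> h.py <<'E'
from scipy.spatial.transform import Rotation as Ro
def wristg():
    from bench import arm,vision
    s=arm.read_state(); g=vision.get_image("wrist")
    T=np.eye(4); T[:3,:3]=Ro.from_quat(s["ee_rot"]).as_matrix(); T[:3,3]=s["position"]
    g["world_to_cam"]=np.linalg.inv(T@g["mount"]); return s,g
def st(s):
    y=Ro.from_quat(s["ee_rot"]).as_matrix()
    print("t",s["clock"],"p",s["position"].round(1),"yang",np.degrees(np.arctan2(y[1,1],y[0,1])).round(1),"zax",y[:,2].round(3),"F",s["contact_force"].round(1),"M",s["wrist_torque"].round(2),"w",round(s["gripper_width"],1),"J",s["joints"].round(2))
E
python3 - <<'E'
from h import *
s,g=wristg(); st(s); cv2.imwrite("pics/w1.png",g["image"][...,::-1]); print(g["mount"].round(2),g["K"][0,0])
E
```

```text
t 2.35 p [611.4   6.8 158.7] yang 118.8 zax [-0.001 -0.    -1.   ] F [-0.6  0.2  0.6] M [ 0.03 -0.05 -0.01] w 34.4 J [ 0.28  0.42 -0.13 -0.   -1.02 -1.34]
[[   0.     -0.95   -0.3    77.25]
 [   1.      0.      0.      0.23]
 [   0.     -0.3     0.95 -142.45]
 [   0.      0.      0.      1.  ]] 315.9532361324874
```

View pics/w1.png

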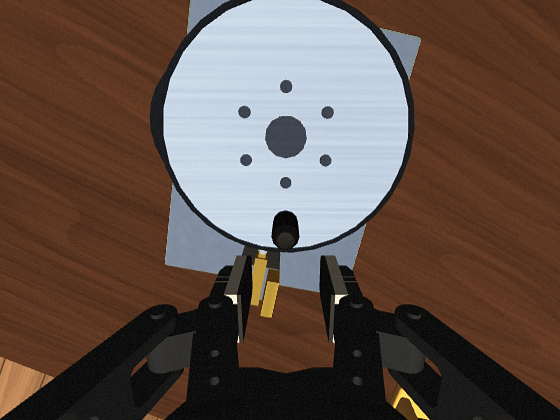

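The wrist view shows the knob at (286,230), midway between the open pads at x 240 and 333. I descend and narrow the cage.

Request:
servo_tool(
  plan=[
    [0, 0, -0.06, 0, 0, 0, 0.4],
    [0, 0, -0.06, 0, 0, 0, 0.4],
    [0, 0, -0.06, 0, 0, 0, 0.4],
    [0, 0, -0.04, 0, 0, 0, 0.4],
    [0, 0, 0, 0, 0, 0, 0.28],
    [0, 0, 0, 0, 0, 0, 0.28],
    [0, 0, 0, 0, 0, 0, 0.26],
  ],
)

```text
clock: 3.28
position: [612.5, 7.0, 94.2]
ee_rot: [-0.249, 0.969, -0.0, 0.001]
contact_force: [0.3, 0.0, 0.3]
gripper_width: 22.5
grasp_force: 0.0
```

Request:
servo_tool(
  plan=[
    [-0.0093, 0.0148, 0, 0, 0, 0.0436, 0.26],
    [-0.0105, 0.0139, 0, 0, 0, 0.0436, 0.26],
    [-0.0117, 0.013, 0, 0, 0, 0.0436, 0.26],
    [-0.0128, 0.0119, 0, 0, 0, 0.0436, 0.26],
    [-0.0138, 0.0107, 0, 0, 0, 0.0436, 0.26],
    [-0.0147, 0.0095, 0, 0, 0, 0.0436, 0.26],
    [-0.0154, 0.0082, 0, 0, 0, 0.0436, 0.26],
    [-0.0161, 0.0068, 0, 0, 0, 0.0436, 0.26],
    [-0.0166, 0.0054, 0, 0, 0, 0.0436, 0.26],
    [-0.017, 0.0039, 0, 0, 0, 0.0436, 0.26],
    [-0.0173, 0.0024, 0, 0, 0, 0.0436, 0.26],
    [-0.0174, 0.0009, 0, 0, 0, 0.0436, 0.26],
    [-0.0174, -0.0006, 0, 0, 0, 0.0436, 0.26],
    [0, 0, 0, 0, 0, 0, 0.26],
    [0, 0, 0, 0, 0, 0, 0.26],
  ],
)

```text
clock: 5.15
position: [555.3, 37.1, 93.7]
ee_rot: [0.729, -0.684, 0.0, -0.0]
contact_force: [-0.4, -0.5, -0.1]
gripper_width: 22.2
grasp_force: 0.0
```

```bash
cat > look.py <<'E'
from h import *
from bench import arm,vision
import sys
s,g=wristg(); st(s); p=s["position"][:2]-np.array([559.6,-23.]); print("tcp ang",np.degrees(np.arctan2(p[1],p[0])),np.hypot(*p))
t=vision.get_image("top"); im=t["image"]
c=im[120:275,210:350]; c=cv2.resize(c,None,fx=3.8,fy=3.8,interpolation=cv2.INTER_CUBIC)
w=cv2.resize(g["image"],None,fx=.47,fy=.47); w=np.vstack([w,np.zeros((c.shape[0]-w.shape[0],w.shape[1],3),np.uint8)])
cv2.imwrite(f"pics/{sys.argv[1]}.png",np.hstack([c,w])[:,:800,::-1])
for n,gg in(("top",t),("wrist",g)):
    o=bump(gg,[559.6,-23.]); print(n,[(int(a),float(r)) for a,r in o if -90<a<50])
E
python3 look.py a1
```

```text
t 5.15 p [555.3  37.1  93.7] yang -176.3 zax [ 0.001  0.    -1.   ] F [-0.4 -0.5 -0.1] M [-0.01 -0.01  0.01] w 22.2 J [ 0.36  0.41 -0.34  0.   -0.82 -0.29]
tcp ang 94.07291147008638 60.22111131388683
top [(-88, 91.0), (-86, 91.0), (-84, 92.0), (-82, 92.0), (-80, 92.0), (-78, 91.0), (-76, 91.0), (-74, 91.0), (-72, 91.0), (-70, 90.5), (-68, 90.5), (-66, 90.5), (-64, 90.0), (-62, 91.0), (-60, 90.5), (-58, 91.0), (-56, 90.5), (-54, 89.0), (-52, 88.5), (-50, 88.0), (-48, 0.0), (-46, 0.0), (-44, 87.5), (-42, 88.0), (-40, 88.5), (-38, 88.5), (-36, 0.0), (-34, 0.0), (-32, 0.0), (-30, 88.0), (-28, 88.0), (-26, 88.5), (-24, 89.0), (-22, 90.0), (-20, 90.5), (-18, 91.5), (-16, 92.0), (-14, 92.5), (-12, 93.0), (-10, 93.0), (-8, 93.5), (-6, 93.5), (-4, 93.5), (-2, 93.5), (0, 93.0), (2, 92.5), (4, 92.5), (6, 92.0), (8, 91.0), (10, 90.5), (12, 89.5), (14, 88.5), (16, 87.5), (18, 88.0), (20, 88.0), (22, 88.0), (24, 0.0), (26, 0.0), (28, 0.0), (30, 0.0), (32, 0.0), (34, 0.0), (36, 0.0), (38, 0.0), (40, 0.0), (42, 0.0), (44, 0.0), (46, 0.0), (48, 0.0)]
wrist [(-88, 101.5), (-86, 101.5), (-84, 101.5), (
[... 156 characters left out ...]
0, 101.5), (-58, 101.5), (-56, 101.5), (-54, 101.5), (-52, 101.5), (-50, 101.5), (-48, 101.5), (-46, 101.5), (-44, 101.5), (-42, 101.5), (-40, 101.5), (-38, 101.5), (-36, 101.5), (-34, 101.5), (-32, 101.5), (-30, 101.5), (-28, 101.5), (-26, 89.0), (-24, 89.0), (-22, 90.0), (-20, 91.0), (-18, 91.5), (-16, 92.5), (-14, 93.0), (-12, 93.5), (-10, 94.0), (-8, 94.0), (-6, 94.5), (-4, 94.5), (-2, 94.5), (0, 94.0), (2, 94.0), (4, 93.5), (6, 93.5), (8, 101.5), (10, 101.5), (12, 101.5), (14, 101.5), (16, 97.0), (18, 97.0), (20, 97.0), (22, 101.5), (24, 101.5), (26, 90.0), (28, 90.0), (30, 90.5), (32, 90.0), (34, 90.0), (36, 90.0), (38, 90.0), (40, 90.5), (42, 90.5), (44, 90.5), (46, 90.5), (48, 90.5)]
```

View pics/a1.png

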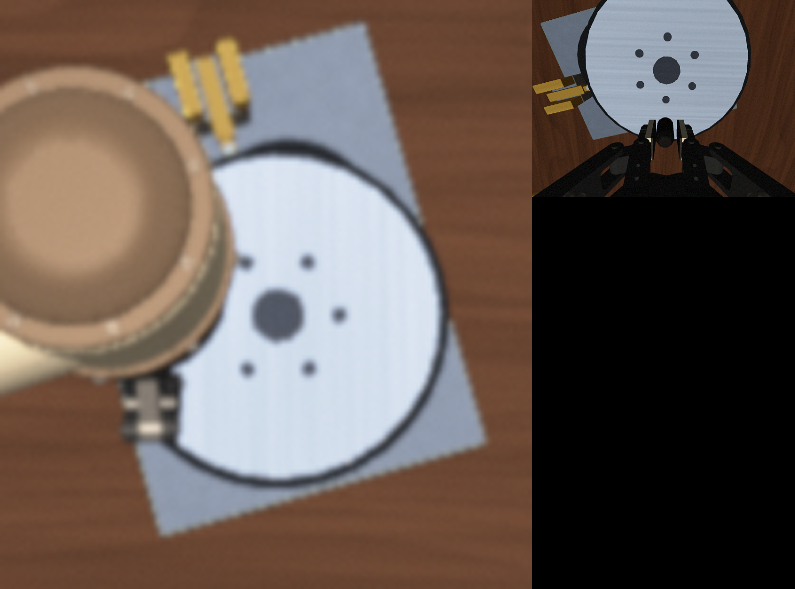

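The high spot now sits at about −5°, at crop (290,147), just short of the finger, with the wheel following the cage. I continue slowly.

Request:
servo_tool(
  plan=[
    [-0.0104, -0.001, 0, 0, 0, 0.0262, 0.26],
    [-0.0103, -0.0016, 0, 0, 0, 0.0262, 0.26],
    [-0.0103, -0.0021, 0, 0, 0, 0.0262, 0.26],
    [-0.0101, -0.0026, 0, 0, 0, 0.0262, 0.26],
    [0, 0, 0, 0, 0, 0, 0.26],
  ],
)

```text
clock: 5.88
position: [544.5, 35.5, 93.6]
ee_rot: [0.797, -0.604, 0.001, -0.002]
contact_force: [4.7, 0.6, -2.7]
gripper_width: 22.0
grasp_force: 2.1
```

Request:
servo_tool(
  plan=[
    [-0.0067, -0.002, 0, 0, 0, 0.0175, 0.26],
    [-0.0066, -0.0023, 0, 0, 0, 0.0175, 0.26],
    [0, 0, 0, 0, 0, 0, 0.26],
  ],
)

```text
clock: 6.25
position: [541.4, 34.7, 93.6]
ee_rot: [0.818, -0.575, 0.002, -0.002]
contact_force: [5.6, 2.0, -4.7]
gripper_width: 22.3
grasp_force: 3.3
```

Request:
servo_tool(
  plan=[
    [-0.0065, -0.0025, 0, 0, 0, 0.0175, 0.26],
    [0, 0, 0, 0, 0, 0, 0.26],
  ],
)

```text
clock: 6.5
position: [539.9, 34.2, 93.6]
ee_rot: [0.828, -0.561, 0.002, -0.003]
contact_force: [6.4, 2.6, -6.0]
gripper_width: 22.2
grasp_force: 3.8
```

```bash
python3 look.py a2
```

```text
t 6.5 p [539.9  34.2  93.6] yang -158.2 zax [ 0.007  0.002 -1.   ] F [ 6.4  2.6 -6. ] M [ 0.72 -1.95 -0.03] w 22.2 J [ 0.36  0.38 -0.39  0.   -0.8   0.02]
tcp ang 109.0500730231374 60.48603673485926
top [(-88, 91.0), (-86, 90.5), (-84, 91.5), (-82, 92.0), (-80, 91.5), (-78, 91.0), (-76, 90.5), (-74, 90.5), (-72, 91.0), (-70, 91.0), (-68, 90.5), (-66, 90.5), (-64, 90.0), (-62, 90.0), (-60, 90.5), (-58, 90.5), (-56, 90.5), (-54, 89.0), (-52, 88.5), (-50, 88.0), (-48, 88.0), (-46, 88.5), (-44, 88.0), (-42, 0.0), (-40, 88.0), (-38, 88.0), (-36, 88.0), (-34, 0.0), (-32, 0.0), (-30, 87.5), (-28, 88.0), (-26, 88.5), (-24, 0.0), (-22, 0.0), (-20, 0.0), (-18, 87.5), (-16, 88.0), (-14, 88.0), (-12, 0.0), (-10, 88.5), (-8, 89.5), (-6, 90.5), (-4, 91.5), (-2, 92.0), (0, 92.5), (2, 93.0), (4, 93.0), (6, 93.5), (8, 93.5), (10, 93.5), (12, 93.5), (14, 93.0), (16, 92.5), (18, 92.0), (20, 92.0), (22, 91.0), (24, 90.5), (26, 89.0), (28, 88.0), (30, 0.0), (32, 0.0), (34, 0.0), (36, 0.0), (38, 0.0), (40, 0.0), (42, 0.0), (44, 0.0), (46, 0.0), (48, 0.0)]
wrist [(-88, 101.5), (-86, 101.5), (-84, 101.5), (
[... 161 characters left out ...]
1.5), (-58, 101.5), (-56, 101.5), (-54, 101.5), (-52, 101.5), (-50, 101.5), (-48, 101.5), (-46, 101.5), (-44, 101.5), (-42, 101.5), (-40, 101.5), (-38, 101.5), (-36, 101.5), (-34, 101.5), (-32, 101.5), (-30, 101.5), (-28, 101.5), (-26, 101.5), (-24, 101.5), (-22, 101.5), (-20, 101.5), (-18, 101.5), (-16, 89.0), (-14, 89.0), (-12, 89.0), (-10, 89.5), (-8, 90.5), (-6, 91.0), (-4, 92.0), (-2, 93.0), (0, 93.5), (2, 94.0), (4, 94.5), (6, 94.5), (8, 101.5), (10, 101.5), (12, 101.5), (14, 101.5), (16, 99.5), (18, 99.5), (20, 99.5), (22, 101.5), (24, 101.5), (26, 91.5), (28, 91.0), (30, 90.5), (32, 90.5), (34, 90.5), (36, 90.5), (38, 90.0), (40, 90.5), (42, 90.5), (44, 91.0), (46, 90.5), (48, 90.5)]
```

View pics/a2.png

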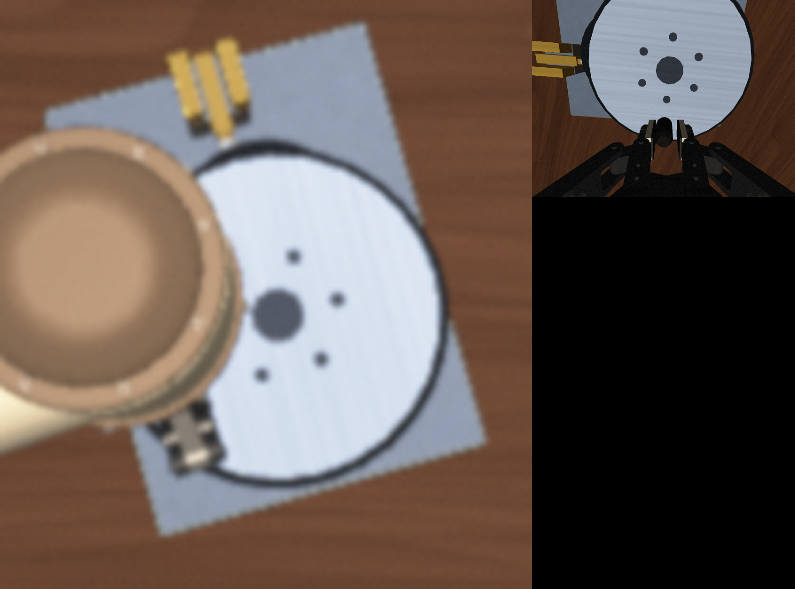

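The crest is now at about 9°, at crop (262,148), with the finger tip at crop (228,143). It needs about 8.5° more.

Request:
servo_tool(
  plan=[
    [-0.0066, -0.0024, 0, 0, 0, 0.0175, 0.26],
    [0, 0, 0, 0, 0, 0, 0.26],
  ],
)

```text
clock: 6.85
position: [538.0, 33.6, 93.6]
ee_rot: [0.838, -0.546, 0.002, -0.003]
contact_force: [7.1, 3.5, -6.0]
gripper_width: 22.2
grasp_force: 3.8
```

Request:
servo_tool(
  plan=[
    [-0.0065, -0.0026, 0, 0, 0, 0.0175, 0.26],
    [0, 0, 0, 0, 0, 0, 0.26],
  ],
)

```text
clock: 7.1
position: [536.1, 32.9, 93.6]
ee_rot: [0.847, -0.531, 0.002, -0.003]
contact_force: [7.2, 3.1, -5.4]
gripper_width: 22.0
grasp_force: 3.9
```

Request:
servo_tool(
  plan=[
    [-0.0064, -0.0028, 0, 0, 0, 0.0175, 0.26],
    [0, 0, 0, 0, 0, 0, 0.26],
  ],
)

```text
clock: 7.35
position: [534.0, 32.0, 93.6]
ee_rot: [0.856, -0.517, 0.002, -0.003]
contact_force: [6.8, 3.7, -5.2]
gripper_width: 22.1
grasp_force: 3.7
```

```bash
python3 look.py a3 | cut -c1-1100
python3 - <<'E'
from bench import vision
from h import *
# pointer angle: brass in top view
g=vision.get_image("top"); im=g["image"]; hsv=cv2.cvtColor(im,cv2.COLOR_RGB2HSV)
m=(hsv[...,0]>15)&(hsv[...,0]<30)&(hsv[...,1]>90)&(hsv[...,2]>150); m[:120]=0;m[165:]=0;m[:,:245]=0;m[:,290:]=0
ys,xs=m.nonzero()
for z in (64,70,76):
    P=ray(g,np.c_[xs,ys],z)[:,:2].astype(np.float32); r=cv2.minAreaRect(P); c=P.mean(0)-[559.6,-23]; print(z,len(xs),r,np.degrees(np.arctan2(c[1],c[0])),np.hypot(*c))
E
```

```text
t 7.35 p [534.   32.   93.6] yang -152.2 zax [ 0.007  0.003 -1.   ] F [ 6.8  3.7 -5.2] M [ 0.8  -1.81 -0.01] w 22.1 J [ 0.36  0.37 -0.4   0.   -0.79  0.12]
tcp ang 114.95896481224484 60.69075710835426
top [(-88, 91.0), (-86, 91.0), (-84, 91.5), (-82, 91.5), (-80, 91.5), (-78, 91.0), (-76, 90.5), (-74, 91.0), (-72, 91.0), (-70, 90.5), (-68, 90.5), (-66, 90.5), (-64, 90.0), (-62, 90.0), (-60, 90.5), (-58, 90.5), (-56, 90.5), (-54, 89.0), (-52, 88.5), (-50, 87.5), (-48, 87.5), (-46, 87.5), (-44, 88.5), (-42, 88.5), (-40, 88.0), (-38, 88.0), (-36, 88.0), (-34, 0.0), (-32, 87.5), (-30, 0.0), (-28, 0.0), (-26, 0.0), (-24, 0.0), (-22, 88.0), (-20, 88.0), (-18, 87.5), (-16, 0.0), (-14, 87.5), (-12, 0.0), (-10, 88.0), (-8, 87.5), (-6, 0.0), (-4, 88.5), (-2, 89.5), (0, 90.5), (2, 91.0), (4, 92.0), (6, 92.5), (8, 93.0), (10, 93.0), (12, 93.5), (14, 93.5), (16, 93.0), (18, 92.5), (20, 93.0), (22, 92.5), (24, 92.5), (26, 92.0), (28, 91.0), (30, 90.0), (32, 89.5), (34, 88.5), (36, 0.0), (38, 0.0), (40, 0.0), (42, 0.0), (44, 0.0), (46, 0.0), (48, 0.0)]
wrist [(-88, 101.5), (-86, 101.5), (-84, 101.5
[... 608 characters left out ...]
5), (8, 101.5), (10, 101.5), (12, 101.5), (14, 101.5), (16, 100.5), (18, 100.5), (20, 100.5), (22, 101.5), (24, 101.5), (26, 93.5), (28, 93.0), (30, 92.5), (32, 92.0), (34, 91.0), (36, 90.5), (38, 91.0), (40, 90.5), (42, 90.0), (44, 90.0), (46, 90.5), (48, 91.0)]
64 264 ((681.1336669921875, 14.64124584197998), (49.61985397338867, 36.667911529541016), 17.66278839111328) 17.31609768414417 131.1702581369269
70 264 ((679.7014770507812, 14.354292869567871), (49.260459899902344, 36.402313232421875), 17.662752151489258) 17.38258674058528 129.68940160819844
76 264 ((678.269287109375, 14.0673246383667), (48.90104675292969, 36.136722564697266), 17.662715911865234) 17.450659914980648 128.20837383184633
```

Request:
servo_tool(
  plan=[
    [-0.0055, -0.0026, 0, 0, 0, 0.015, 0.26],
    [0, 0, 0, 0, 0, 0, 0.26],
    [0, 0, 0, 0, 0, 0, 0.26],
  ],
)

```text
clock: 7.88
position: [531.8, 31.0, 93.6]
ee_rot: [0.864, -0.504, 0.002, -0.002]
contact_force: [5.4, 2.7, -5.1]
gripper_width: 22.3
grasp_force: 3.2
```

```bash
cat > crest.py <<'E'
from h import *
from bench import vision
s,g=wristg(); st(s); p=s["position"][:2]-np.array([559.6,-23.]); print("tcp ang",np.degrees(np.arctan2(p[1],p[0])))
for n,gg,z in(("top",vision.get_image("top"),74),("wrist",g,74)):
    o=bump(gg,[559.6,-23.],z); a,r=o.T
    for lv in (90,91,92,93):
        i=(a>-12)&(a<8)&(r<96)&(r>80); j=(a>25)&(a<44)&(r<96)&(r>80)
        if i.sum()<4 or j.sum()<4: continue
        A=np.interp(lv,np.maximum.accumulate(r[i]),a[i]); B=np.interp(lv,np.maximum.accumulate(r[j][::-1]),a[j][::-1]); print(n,lv,A,B,(A+B)/2)
E
python3 crest.py
```

```text
t 7.875 p [531.8  31.   93.6] yang -150.5 zax [ 0.005  0.002 -1.   ] F [ 5.4  2.7 -5.1] M [ 0.77 -1.58  0.01] w 22.3 J [ 0.36  0.37 -0.4   0.   -0.79  0.15]
tcp ang 117.25469620489281
top 90 1.3333333333333333 33.0 17.166666666666668
top 91 4.0 31.0 17.5
top 92 6.0 28.0 17.0
top 93 6.0 26.0 16.0
wrist 90 -1.0 42.0 20.5
wrist 91 1.0 38.0 19.5
wrist 92 4.0 34.0 19.0
wrist 93 6.0 31.0 18.5
```

The crest is at the pointer: 17–19° measured against 17.5°. The push has dropped to plain friction, about 6 N. I open the cage and rise.

Request:
servo_tool(
  plan=[
    [0, 0, 0, 0, 0, 0, 0.3],
    [0, 0, 0, 0, 0, 0, 0.34],
    [0, 0, 0, 0, 0, 0, 0.4],
    [0, 0, 0, 0, 0, 0, 0.4],
    [0, 0, 0.05, 0, 0, 0, 0.4],
    [0, 0, 0.1, 0, 0, 0, 0.4],
    [0, 0, 0.1, 0, 0, 0, 0.4],
    [0, 0, 0, 0, 0, 0, 0.4],
  ],
)

```text
clock: 8.98
position: [531.0, 30.1, 172.0]
ee_rot: [0.864, -0.504, 0.002, -0.002]
contact_force: [1.1, 0.2, -0.1]
gripper_width: 34.2
grasp_force: 0.0
```

```bash
python3 crest.py
```

```text
t 8.975 p [531.   30.1 172. ] yang -150.5 zax [ 0.007  0.002 -1.   ] F [ 1.1  0.2 -0.1] M [-0.    0.01 -0.01] w 34.2 J [ 0.36  0.28 -0.31  0.   -0.97  0.15]
tcp ang 118.35129902696885
wrist 90 -1.0 42.0 20.5
wrist 91 2.0 36.0 19.0
wrist 92 4.0 34.0 19.0
wrist 93 6.0 30.0 18.0
```

Request:
servo_tool(
  plan=[
    [-0.0182, -0.1117, 0, 0, 0, -0.0839, 0.55],
    [-0.0182, -0.1117, 0, 0, 0, -0.0839, 0.55],
    [-0.0182, -0.1117, 0, 0, 0, -0.0839, 0.55],
    [-0.0182, -0.1117, -0.01, 0, 0, -0.0839, 0.55],
    [-0.0182, -0.1117, -0.01, 0, 0, -0.0839, 0.55],
    [-0.0182, -0.1117, -0.02, 0, 0, -0.0839, 0.55],
    [-0.0182, -0.1117, -0.03, 0, 0, -0.0839, 0.55],
    [-0.0182, -0.1117, -0.03, 0, 0, -0.0839, 0.55],
    [-0.0182, -0.1117, -0.03, 0, 0, -0.0839, 0.55],
    [-0.0182, -0.1117, -0.03, 0, 0, -0.0839, 0.55],
    [0, 0, 0, 0, 0, 0, 0.55],
    [0, 0, 0, 0, 0, 0, 0.55],
  ],
)

```text
clock: 10.58
position: [474.2, -305.1, 119.7]
ee_rot: [-0.203, 0.979, 0.0, -0.001]
contact_force: [0.5, 0.6, 1.0]
gripper_width: 47.0
grasp_force: 0.0
```

```bash
python3 crest.py
python3 - <<'E'
from h import *
s,g=wristg(); im=g["image"]; cv2.imwrite("pics/w2.png",im[...,::-1])
hsv=cv2.cvtColor(im,cv2.COLOR_RGB2HSV); m=(hsv[...,2]>120)&(hsv[...,0]>15)&(hsv[...,0]<40)
for c,a,l in blobs(m,200):
    ys,xs=l.nonzero(); P=ray(g,np.c_[xs,ys],20)[:,:2].astype(np.float32); print(c,a,P.mean(0),cv2.minAreaRect(P))
E
```

```text
t 10.575 p [ 474.2 -305.1  119.7] yang 113.4 zax [-0.002  0.001 -1.   ] F [0.5 0.6 1. ] M [-0.    0.01 -0.01] w 47.0 J [-0.28  0.39 -0.29 -0.   -0.89 -0.88]
tcp ang -106.8470355782176
top 90 1.0 34.0 17.5
top 91 3.0 32.0 17.5
top 92 6.0 30.0 18.0
top 93 6.0 26.0 16.0
[181.57657658 205.08622909] 1554 [ 504.9607  -382.21585] ((505.050048828125, -382.2347717285156), (25.605234146118164, 41.95256423950195), 70.74470520019531)
[283.7130137  207.75410959] 1460 [ 474.27008 -306.03842] ((474.8095397949219, -306.0126037597656), (39.13561248779297, 25.023426055908203), 24.278457641601562)
[244.49651972 289.42459397] 431 [ 556.91296 -307.7443 ] ((555.2908935546875, -307.07379150390625), (42.1640510559082, 14.912210464477539), 17.130502700805664)
[237.34459459 353.86486486] 592 [ 624.459   -288.67993] ((621.6273803710938, -289.1648254394531), (36.61519241333008, 22.965129852294922), 29.552139282226562)
[163.90539054 397.31683168] 909 [ 703.7368  -336.85303] ((706.9647827148438, -336.48968505859375), (31.64568328857422, 83.96179962158203), 78.64801788330078)
```

View pics/w2.png

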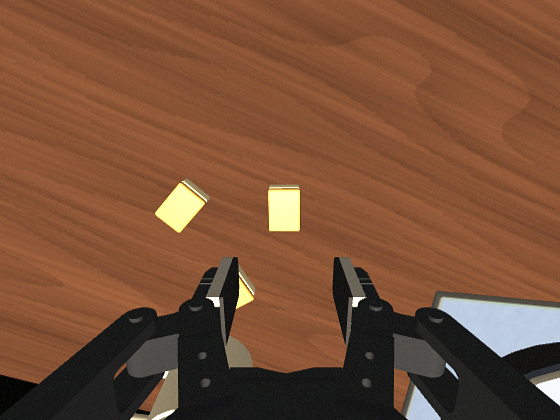

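The wrist view shows the chosen tile at (284,208), square and centred between the pads (x 230–340). The neighbouring tiles at (182,205) and (244,289) are clear of the fingers.

Request:
servo_tool(
  plan=[
    [0.004, -0.001, -0.06, 0, 0, 0, 0.55],
    [0, 0, -0.06, 0, 0, 0, 0.55],
    [0, 0, -0.06, 0, 0, 0, 0.55],
    [0, 0, -0.06, 0, 0, 0, 0.55],
    [0, 0, -0.06, 0, 0, 0, 0.55],
    [0, 0, -0.05, 0, 0, 0, 0.55],
    [0, 0, -0.02, 0, 0, 0, 0.55],
    [0, 0, -0.01, 0, 0, 0, 0.55],
    [0, 0, 0, 0, 0, 0, 0.55],
    [0, 0, 0, 0, 0, 0, 0.4],
    [0, 0, 0, 0, 0, 0, 0.3],
    [0, 0, 0, 0, 0, 0, 0.22],
    [0, 0, 0, 0, 0, 0, 0.22],
    [0, 0, 0, 0, 0, 0, 0.22],
  ],
)

```text
clock: 12.48
position: [476.2, -305.9, 7.1]
ee_rot: [-0.202, 0.979, -0.0, 0.0]
contact_force: [-1.4, 1.1, 4.9]
gripper_width: 24.6
grasp_force: 60.4
```

Gripped at 24.6 mm with 60 N. I lift and carry: from (476.2,−305.9) to the mark at (618.7,−4.4), turning −6°.

Request:
servo_tool(
  plan=[
    [0, 0, 0.03, 0, 0, 0, 0.22],
    [0, 0, 0.08, 0, 0, 0, 0.22],
    [0, 0, 0.12, 0, 0, 0, 0.22],
    [0, 0, 0.12, 0, 0, 0, 0.22],
    [0, 0, 0.1, 0, 0, 0, 0.22],
    [0.0475, 0.1005, 0, 0, 0, -0.005, 0.22],
    [0.0475, 0.1005, 0, 0, 0, -0.005, 0.22],
    [0.0475, 0.1005, 0, 0, 0, -0.005, 0.22],
    [0.0475, 0.1005, 0, 0, 0, -0.005, 0.22],
    [0.0475, 0.1005, 0, 0, 0, -0.005, 0.22],
    [0.0475, 0.1005, 0, 0, 0, -0.005, 0.22],
    [0.0475, 0.1005, 0, 0, 0, -0.005, 0.22],
    [0.0475, 0.1005, 0, 0, 0, -0.005, 0.22],
    [0.0475, 0.1005, 0, 0, 0, -0.005, 0.22],
    [0.0475, 0.1005, 0, 0, 0, -0.005, 0.22],
    [0, 0, 0, 0, 0, 0, 0.22],
    [0, 0, 0, 0, 0, 0, 0.22],
  ],
)

```text
clock: 14.6
position: [617.8, -4.5, 141.1]
ee_rot: [-0.153, 0.988, 0.0, -0.001]
contact_force: [-0.3, -0.6, -0.2]
gripper_width: 24.7
grasp_force: 59.8
```

Run:
```python
from h import *
s,g=wristg(); st(s); im=g["image"]; cv2.imwrite("pics/w3.png",im[...,::-1])
```

```text
t 14.6 p [617.8  -4.5 141.1] yang 107.6 zax [-0.001 -0.    -1.   ] F [-0.3 -0.6 -0.2] M [ 0.05 -0.    0.01] w 24.7 J [ 0.25  0.45 -0.13 -0.   -0.99 -1.52]
```

View pics/w3.png

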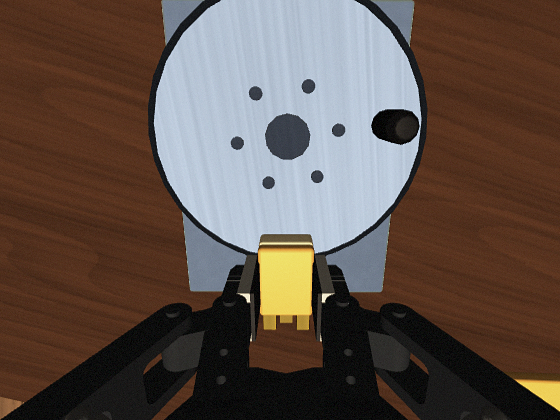

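The tile is held level at (286,285), in line with the wheel's centre at (287,136). I lower it.

Request:
servo_tool(
  plan=[
    [0, 0, -0.06, 0, 0, 0, 0.22],
    [0, 0, -0.06, 0, 0, 0, 0.22],
    [0, 0, -0.04, 0, 0, 0, 0.22],
    [0, 0, -0.012, 0, 0, 0, 0.22],
    [0, 0, 0, 0, 0, 0, 0.22],
    [0, 0, 0, 0, 0, 0, 0.22],
  ],
)

```text
clock: 15.4
position: [618.8, -4.2, 90.4]
ee_rot: [-0.153, 0.988, -0.0, 0.001]
contact_force: [-0.3, 0.0, -0.6]
gripper_width: 24.2
grasp_force: 59.8
```

Request:
servo_tool(
  plan=[
    [0, 0, -0.005, 0, 0, 0, 0.22],
    [0, 0, 0, 0, 0, 0, 0.22],
  ],
)

```text
clock: 15.65
position: [618.3, -4.2, 88.4]
ee_rot: [-0.153, 0.988, 0.0, 0.0]
contact_force: [0.4, -0.8, -0.1]
gripper_width: 24.4
grasp_force: 59.8
```

Request:
servo_tool(
  plan=[
    [0, 0, -0.002, 0, 0, 0, 0.22],
    [0, 0, 0, 0, 0, 0, 0.22],
  ],
)

```text
clock: 15.9
position: [618.3, -4.2, 87.6]
ee_rot: [-0.153, 0.988, -0.0, -0.0]
contact_force: [0.1, -0.1, -0.1]
gripper_width: 24.4
grasp_force: 59.8
```

Request:
servo_tool(
  plan=[
    [0, 0, -0.002, 0, 0, 0, 0.22],
    [0, 0, 0, 0, 0, 0, 0.22],
  ],
)

```text
clock: 16.15
position: [618.4, -4.2, 87.1]
ee_rot: [-0.153, 0.988, -0.0, 0.0]
contact_force: [-0.1, -0.1, 0.4]
gripper_width: 24.1
grasp_force: 59.9
```

Request:
servo_tool(
  plan=[
    [0, 0, -0.002, 0, 0, 0, 0.22],
    [0, 0, 0, 0, 0, 0, 0.22],
  ],
)

```text
clock: 16.4
position: [618.4, -4.2, 87.1]
ee_rot: [-0.153, 0.988, -0.0, 0.0]
contact_force: [-2.3, 0.1, 4.9]
gripper_width: 24.2
grasp_force: 60.4
```

Contact at 4.9 N, so I release and rise straight up.

Request:
servo_tool(
  plan=[
    [0, 0, 0, 0, 0, 0, 0.33],
    [0, 0, 0, 0, 0, 0, 0.42],
    [0, 0, 0, 0, 0, 0, 0.5],
    [0, 0, 0, 0, 0, 0, 0.5],
    [0, 0, 0.03, 0, 0, 0, 0.5],
    [0, 0, 0.08, 0, 0, 0, 0.5],
    [0, 0, 0.15, 0, 0, 0, 0.5],
    [0, 0, 0.15, 0, 0, 0, 0.5],
    [-0.1, -0.18, 0, 0, 0, 0, 0.5],
    [-0.1, -0.18, 0, 0, 0, 0, 0.5],
    [-0.1, -0.18, 0, 0, 0, 0, 0.5],
    [-0.1, -0.18, 0, 0, 0, 0, 0.5],
    [-0.05, -0.18, 0, 0, 0, 0, 0.5],
    [0, 0, 0, 0, 0, 0, 0.5],
    [0, 0, 0, 0, 0, 0, 0.5],
  ],
)

```text
clock: 18.27
position: [483.3, -274.3, 209.9]
ee_rot: [-0.153, 0.988, -0.0, 0.0]
contact_force: [-0.6, 0.3, -0.4]
gripper_width: 42.9
grasp_force: 0.0
```

```bash
python3 crest.py
python3 - <<'E'
from h import *
from bench import vision
g=vision.get_image("top"); im=g["image"]
cv2.imwrite("pics/f.png",cv2.resize(im[120:275,210:350],None,fx=3.8,fy=3.8,interpolation=cv2.INTER_CUBIC)[...,::-1])
hsv=cv2.cvtColor(im,cv2.COLOR_RGB2HSV); m=(hsv[...,0]>12)&(hsv[...,0]<40)&(hsv[...,1]>50)&(hsv[...,2]>130); m[:160]=0;m[215:]=0;m[:,:240]=0;m[:,320:]=0
for c,a,l in blobs(m,30):
    ys,xs=l.nonzero(); print(c,a,ray(g,c,100),cv2.minAreaRect(ray(g,np.c_[xs,ys],100)[:,:2].astype(np.float32)))
E
```

```text
t 18.275 p [ 483.3 -274.3  209.9] yang 107.6 zax [ 0.001 -0.    -1.   ] F [-0.6  0.3 -0.4] M [-0.01 -0.06  0.  ] w 42.9 J [-0.22  0.28 -0.2  -0.   -1.09 -1.04]
tcp ang -106.87705058983734
top 90 0.0 36.0 18.0
top 91 2.0 33.0 17.5
top 92 4.0 30.0 17.0
top 93 6.0 26.0 16.0
[274.09881423 170.99604743] 253 [[618.77902385  -4.86931575 100.        ]] ((618.8394165039062, -4.793024063110352), (37.6356315612793, 25.271482467651367), 17.217679977416992)
```

View pics/f.png

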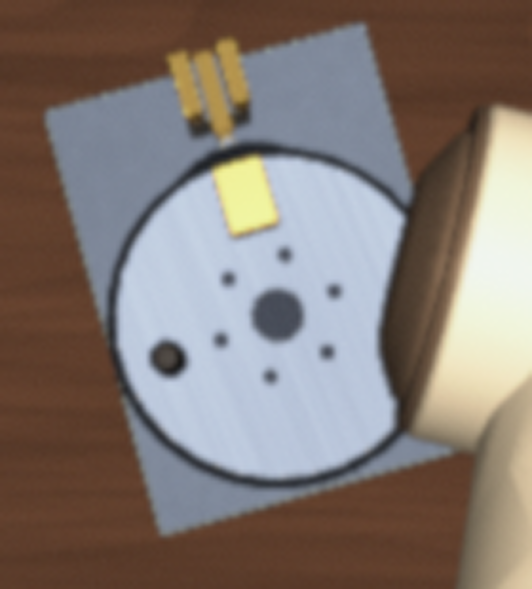

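The tile lies flat at crop (245,195), which is world (618.8, −4.8) and within 1 mm of the mark. The crest is at 17.5°, on the pointer, and the arm is clear, so I hand it in.

```bash
python3 -c "
from bench import arm
print(arm.job_done())"
```

```text
the job is handed in; nothing more can be done
None
```

The job is handed in: by the last top view, the high spot sits on the pointer (crest about 17.5°, pointer about 17.5°), the tile lies flat within about 1 mm of the mark, and the arm is clear; the judge returned no verdict.

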